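# Park the hook carrier at the end of the bent utensil rail

### The job

Take the hook carrier by its orange grip and slide it along the bent steel rail, round both corners, then press it against the blue spring buffer at the end until the brass pawl snaps out behind it and holds it parked there, and let go. Be gentle: feel your way and never jam the carrier on the rail, and never press it against the buffer with more than 20 N. Leave the other things on the worktop where they are.

Things in the scene. Friction and masses are not known exactly. Their poses are not given: they have to be found in the camera images.
- rail: Fixed bent utensil rail on a grey base. Origin on the worktop under the rail's middle, z up. Steel rod, 8 mm thick, level, its axis at z = 130 mm. Axis in the rail's frame (x, y mm) in order of travel: straight from (60, 96) to (60, 25); corner; straight (35, 0) to (-35, 0); corner; straight (-60, -25) to the end stop, a black disc with face at y = -126. Nothing on the stand rises above z = 142.
- corner_1 (a point): Where the first and middle legs would cross if not rounded: (60, 0, 130) mm in the rail's frame. The first corner is a 90-degree arc of axis radius 25 mm, centred at (35, 25).
- corner_2 (a point): Where the middle and last legs would cross if not rounded: (-60, 0, 130) mm in the rail's frame. The second corner is a 90-degree arc of axis radius 25 mm, centred at (-35, -25).
- carrier: Loose steel hook carrier threaded on the rod, 120 to 210 g, starting on the start leg. Origin: bore centre; x along the bore in the direction of travel (turns with the rod), z up. Collar 16 mm long, 30 wide, bore 13 (2.5 mm play all round). Orange block grip on top: 22 mm along x, 16 across, z 15 to 49. Hook reaches 53 mm below. Hangs grip-up with its origin about 2.5 mm below the rod's axis.
- home (a point): Point on the rod's axis where the carrier's origin lies (to within its play) when parked, pressed back by the buffer against the pawl's tip: (-60, -109, 130) mm in the rail's frame, axes as the rail's. On the way in the carrier must be pushed to or just past this point for the pawl to snap out behind it; it bottoms 3 mm past it.
- buffer: Blue buffer ring on the rod, diameter 23 mm, 6 mm thick, sprung (0.7 N/mm plus 2 N) towards the carrier. Origin: centre of its face towards the carrier, on the rod's axis, at y = -108.5 mm in the rail's frame at rest. The carrier meets it 8.5 mm short of home; at the snap it pushes back with about 8 N; after 11.5 mm of travel it is solid against the end stop.
- pawl (a joint): Brass spring pawl beside the last leg on its -x side: arm 31 mm long, pivot at (-86, -72) mm in the rail's frame, end of the tip at (-73, -101). 0 = out, tip in the carrier's way; grows as the passing carrier pushes it aside (rad, about 0.1 to 0.2; 1 to 4 N). It snaps back to 0 only behind a parked carrier, which then cannot go back.
- kitchen_timer: Red and white dial timer, 70 mm across, 48 mm tall; origin at centre of underside. Bystander.
- prep_cup_a: Steel prep cup, 70 mm across, 42 mm tall; origin at centre of underside. Bystander.
- prep_cup_c: Steel prep cup, 60 mm across, 36 mm tall; origin at centre of underside. Bystander.
- spice_jar_1: Spice jar with yellow cap, 42 mm across, 96 mm tall; origin at centre of underside. Bystander.
- probe_thermometer: Grey probe thermometer lying flat, 200 x 34 x 17 mm; origin at centre of underside. Bystander.

How it is judged:
By the outcome, as a careful person would: the job done as asked, in the order asked, and still so for the second after the job is handed in, with the robot touching nothing.
It also fails if it takes over 72 s, if anything falls off the work surface, if the arm or the gripper's body presses on something with over 40 N, if the wrist force passes 120 N, or if a joint passes its speed limit or range.

### The arm

A 6-joint arm with a two-finger parallel gripper is mounted at the origin on a cart in front of the work surface, level with it; the furniture and walls round the work are solid. World frame = base frame: x ahead of the robot, y to its left, z up, the work surface at z = 0. Lengths are in m, angles in degrees, forces in N, time in s.
With the tool pointing down it reaches from about 0.3 to 0.75 m from the base axis. Payload 8.5 kg.
Tool frame: the origin (TCP) lies between the finger pads; the fingertips stand 8 mm ahead of it and the grasp point (between the pads) lies 11 mm behind it; y points along the fingers, z is the direction in which the jaws open and shut, and the axes are right-handed (so a half turn about y gives the same grasp; the last joint's range is limited). The gripper opens to 85 mm and grips with 20 to 120 N. Pads are 22 mm wide; open, the fingers measure 114 mm over their backs; the gripper's body (76 mm by 85 mm) begins 54 mm behind the grasp point. The pads swing forward as they close: fully open they stand 13 mm farther back than shut.
Start: joints at [-83.956, 21.807, 74.336, -0, 83.858, -12.336], TCP at [0.173, -0.522, 0.239] pointing down, gripper open.
Joint ranges: [-178.18, 178.18], [-50.72, 133.34], [12.68, 142.11], [-81.47, 261.47], [9.98, 163.14], [-165.26, 165.26]. Speed limits (degrees/s): [136.94, 136.94, 180, 180, 180, 180].

### API

Orientations are given as a 3x3 rotation matrix whose columns are the frame's x, y, z axes.
In Python, from rig import env, get_image gives the robot as it stands.
- The arm moves only by the tool move_arm, never from a script. Its argument "targets" is one flat list of numbers, 6 for each row, row after row: the shift along the tool's x, y, z in mm, then the turn, a rotation vector about the tool's x, y, z in rad. A call has exactly 5 rows; each row shifts and turns the commanded pose from where the row before left it, along the tool's axes as they then stand; what a row does not reach is not made up. A row lasts 1/8 s, in which the tool goes at most 62.5 mm and 10.7 degrees, less where a joint would pass 70% of its speed; a pose out of reach is approached as far as the arm can. A call is refused whole if a number of a shift passes 62.5 or a number of a turn 0.188, either way. A call with a gripper value outside its range is refused whole. "hand" is the opening, from -1 (shut) to 1 (fully open), so that 0 is half open, set as the call begins (left out, the last holds). The fingers move at their own pace and stop on an object; "squeeze" is the grip in N (left out, the last holds). Time passes only in rows, so rows that do not move let the fingers close, or fill a call up. It gives the time, the measured TCP pose, the force and the opening at its end, in the units of the state.
- env.observe(): the state, without advancing time (a new reading comes with each control period).
- get_image(name): name is "side" or "top"; returns a dict with "pixels" (480x640x3 uint8, red, green, blue), "z_map" (480x640 float32, m along the optical axis (not along the pixel's ray), 0 where there is no reading), "intrinsics" (3x3 intrinsics, pixels), "R" (3x3) and "t" (3): a world point X has camera coordinates R X + t. Camera axes: x right, y down, z forward; pixel columns grow to the right and rows downward; lengths in m; the calibration is good to about 2 mm. A picture is of the moment at which its call begins.
- env.close_job(): hands the job in, once; it reports no verdict.
The state is a dict: "time_s": time; "q": joint angles; "qvel": joint speeds; "joint_efforts": joint torques, N m; "position": TCP position; "tool_rot": TCP orientation; "ft_force": force on the tool from outside, world axes, zero at the start; "wrist_torque": the same for the moment, N m; "grip_width": finger opening in m.
Only numpy, scipy, OpenCV 4.12 (cv2) and the standard library are available. Lean on these libraries where they do the work, as an engineer would, in place of code of your own. Each camera call takes 0.05 s, during which the arm holds its last target.

## Working session

There is one attempt and no reset: what is moved stays moved. The work goes in short steps, Python scripts to look and compute and a tool call to move; the robot and the scene stay as the last step left them, time stands still between calls to the robot, and variables do not carry over. Pictures are saved under pics/ and viewed, and the job is handed in when it is done.

Besides the shell and the picture viewer there is one more tool, called as name(argument=value, ...), one argument or row to a line, values as JSON. move_arm: Moves the arm, as the interface text tells. Its arguments: {"type":"object","properties":{"targets":{"type":"array"},"hand":{"type":"number"},"squeeze":{"type":"number"}},"required":["targets"]}

```bash
mkdir -p pics; ls; python3 - <<'E'
from rig import env, get_image
import cv2, numpy as np
o=env.observe()
for k,v in o.items(): print(k,np.round(v,4).tolist())
for n in ("top","side"):
    g=get_image(n); cv2.imwrite(f"pics/{n}0.png",g["pixels"][:,:,::-1]); np.savez(f"{n}0.npz",**g)
    print(n,g["intrinsics"].tolist(),np.round(g["R"],4).tolist(),g["t"])
E
```

```text
pics
time_s 0.0
q [-83.9556, 21.8418, 74.385, -0.0006, 83.8579, -12.3335]
qvel [-0.044, -0.0553, -0.0918, 0.0218, -0.0279, 0.0083]
joint_efforts [0.0005, -44.8462, -23.1281, -0.0002, 0.0047, -0.0]
position [0.1734, -0.5217, 0.2387]
tool_rot [[-0.949, -0.0002, 0.3153], [-0.3153, 0.0015, -0.949], [-0.0003, -1.0, -0.0014]]
ft_force [0.0843, 0.7009, -0.7372]
wrist_torque [0.0307, 0.0394, -0.0085]
grip_width 0.0852
top [[529.2221215040996, 0.0, 323.6752973450307], [0.0, 529.2221215040996, 236.50727863546527], [0.0, 0.0, 1.0]] [[-0.0288, -0.9994, 0.0197], [-0.9965, 0.0272, -0.0796], [0.079, -0.0219, -0.9966]] [0.02494387 0.47822242 1.27520821]
side [[443.8115802922378, 0.0, 317.4704497822555], [0.0, 443.8115802922378, 240.161043618899], [0.0, 0.0, 1.0]] [[-0.8773, -0.4799, 0.0067], [-0.2129, 0.3765, -0.9016], [0.4302, -0.7924, -0.4324]] [0.44065673 0.2034386  0.82798545]
```

View pics/top0.png

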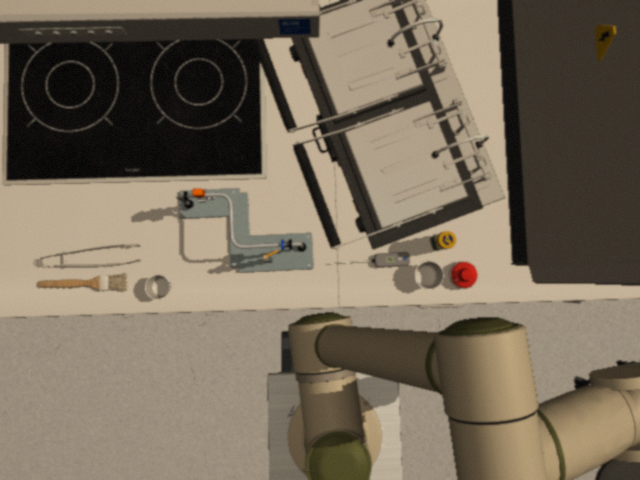

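View pics/side0.png

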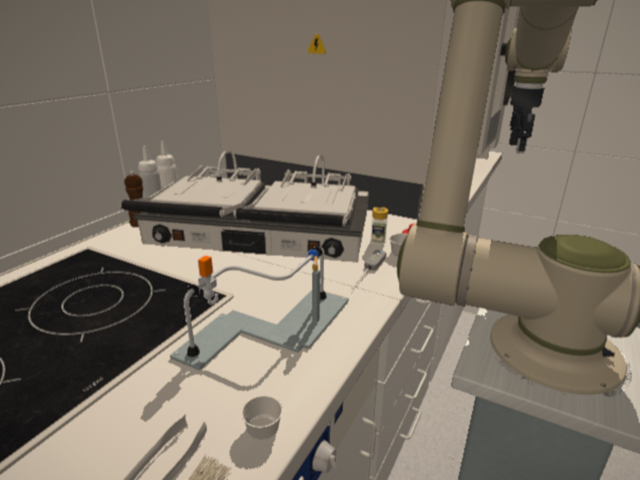

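The top view shows the orange grip at (199,192), the rod's first corner near (232,195), the second near (234,245) and the blue buffer at (283,244). The pawl is near (270,257). The rail's axes are roughly parallel to the world's. Next I fit the rail pose.

```bash
cat > h.py <<'E'
import numpy as np, cv2
def ray(g,u,v,z):
    K,R,t=g["intrinsics"],g["R"],g["t"]
    d=R.T@np.linalg.inv(K)@np.array([u,v,1.]); c=-R.T@t
    return c+d*(z-c[2])/d[2]
def proj(g,X):
    X=np.atleast_2d(X); c=X@g["R"].T+g["t"]; p=c@g["intrinsics"].T
    return p[:,:2]/p[:,2:]
def path(n=6):
    a=[(60,y) for y in np.linspace(96,25,20)]
    a+=[(35+25*np.cos(t),25-25*np.sin(t)) for t in np.linspace(0,np.pi/2,12)]
    a+=[(x,0) for x in np.linspace(35,-35,20)]
    a+=[(-35-25*np.sin(t),-25+25*np.cos(t)) for t in np.linspace(0,np.pi/2,12)]
    a+=[(-60,y) for y in np.linspace(-25,-126,25)]
    return np.array(a)/1000
def w(p,x,y,th,z=0.13):
    p=np.atleast_2d(p); c,s=np.cos(th),np.sin(th)
    return np.c_[p[:,0]*c-p[:,1]*s+x,p[:,0]*s+p[:,1]*c+y,np.full(len(p),z)]
E
python3 - <<'E'
import numpy as np,cv2
from h import *
g=np.load("top0.npz")
for uv in [(199,192),(232,195),(235,245),(283,244)]: print(uv,ray(g,*uv,0.13))
im=g["pixels"][175:285,165:325,::-1]
cv2.imwrite("pics/topc.png",cv2.resize(im,None,fx=5,fy=5,interpolation=cv2.INTER_CUBIC))
s=np.load("side0.npz")
cv2.imwrite("pics/sidec.png",cv2.resize(s["pixels"][230:380,160:360,::-1],None,fx=4,fy=4,interpolation=cv2.INTER_CUBIC))
z=g["z_map"]; 
E
```

```text
(199, 192) [0.57746438 0.29016406 0.13      ]
(232, 195) [0.56878964 0.21664319 0.13      ]
(235, 245) [0.45636108 0.21169108 0.13      ]
(283, 244) [0.45565051 0.10506261 0.13      ]
```

View pics/topc.png

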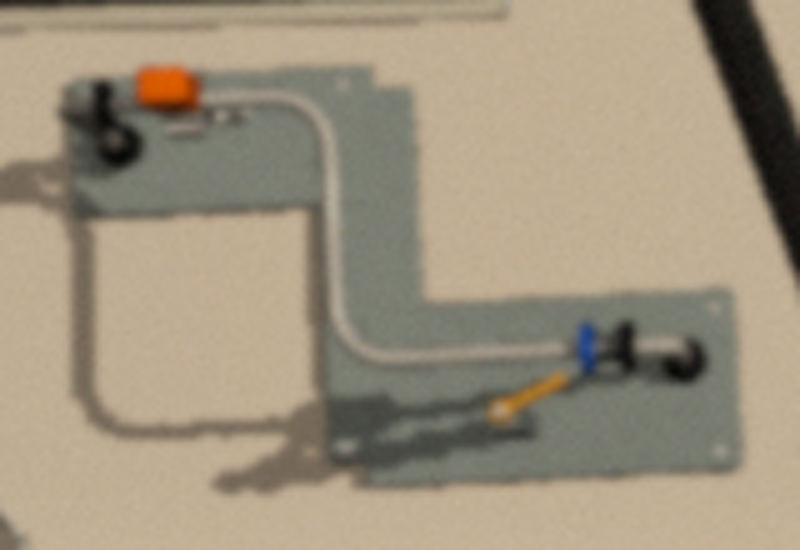

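View pics/sidec.png

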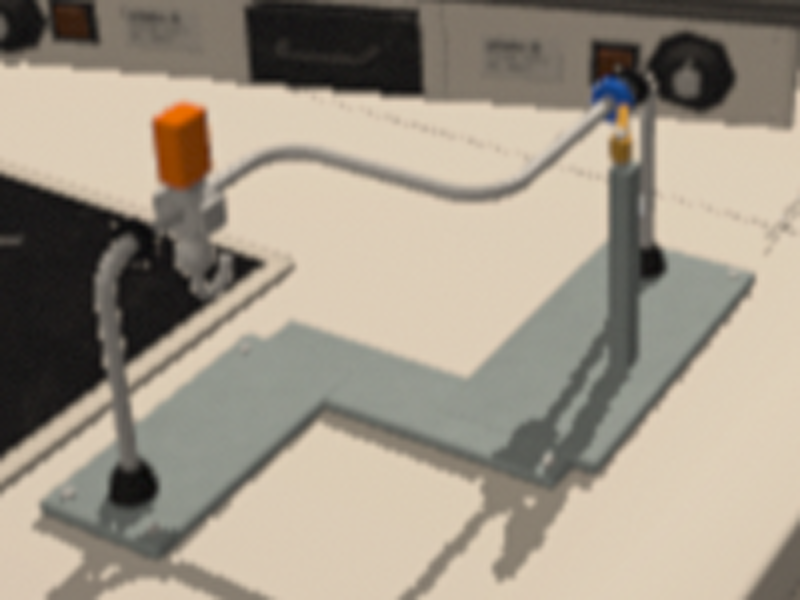

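```bash
cat > fit.py <<'E'
import numpy as np,cv2
from h import *
from scipy.optimize import least_squares
from scipy.ndimage import map_coordinates
g=np.load("top0.npz"); s=np.load("side0.npz")
hp=np.array([(240,97),(285,99),(315,120),(328,150),(332,200),(337,300),(352,337),(385,357),(450,353),(540,350)],float)
hp=(hp+.5)/5-.5+[165,175]
hs=np.array([(230,180),(255,160),(300,152),(350,163),(420,185),(470,194),(520,180),(560,145),(595,112)],float)
hs=(hs+.5)/4-.5+[160,230]
P0=path()
# densify
def near(g,h,p):
    q=proj(g,w(P0,*p)); out=[]
    for a in h:
        best=None
        A,B=q[:-1],q[1:]; d=B-A; t=np.clip(((a-A)*d).sum(1)/((d*d).sum(1)+1e-12),0,1)
        c=A+t[:,None]*d; k=np.argmin(((c-a)**2).sum(1))
        n=np.array([-d[k,1],d[k,0]]);n/=np.linalg.norm(n)
        out.append((a-c[k])@n)
    return np.array(out)
blue=(np.array([587,349])+.5)/5-.5+[165,175]
def br(p): return (proj(g,w([-.060,-.1115],*p))[0]-blue)
x0=[.513,.21,0]
for name,f in (("top",lambda p:np.r_[near(g,hp,p),br(p)]),("side",lambda p:near(s,hs,p)),("both",lambda p:np.r_[near(g,hp,p),near(s,hs,p),br(p)])):
    r=least_squares(f,x0,loss="soft_l1",f_scale=.5); print(name,r.x,np.degrees(r.x[2]),np.round(r.fun,1))
    x=r.x
np.save("rail.npy",x)
for n,G,(a,b,c,d),k in (("top",g,(175,285,165,325),5),("side",s,(230,380,160,360),4)):
    im=cv2.resize(G["pixels"][a:b,c:d,::-1],None,fx=k,fy=k,interpolation=cv2.INTER_CUBIC)
    for q in proj(G,w(P0,*x)):
        u=(q-[c,a]+.5)*k-.5; cv2.circle(im,tuple(int(v) for v in np.round(u)),1,(0,0,255),-1)
    cv2.imwrite(f"pics/{n}fit.png",im)
# orange grip centre
for G in(g,s):
    p=G["pixels"].astype(int); m=(p[...,0]>180)&(p[...,1]<120)&(p[...,2]<60)
    n,l,st,ce=cv2.connectedComponentsWithStats(m.astype(np.uint8))
    for i in range(1,n):
        if st[i,4]>20: print(st[i],ce[i],ray(G,*ce[i],.1765), ray(G,*ce[i],.16))
E
python3 fit.py
```

```text
top [0.51263259 0.219655   0.02746042] 1.5733660603883974 [-0.3  0.2  0.6  0.2 -0.2 -0.3 -0.6 -0.1 -0.3  0.1  0.3 -0.4]
side [0.5130489  0.2208456  0.04099339] 2.348748437025995 [ 0.6 -0.3 -0.3 -0.2  0.5  0.2 -0.1  0.1 -0.2]
both [0.51280921 0.22002496 0.03187526] 1.8263179071867846 [-0.3  0.2  0.4 -0.1 -0.4 -0.4 -0.6  0.1 -0.1  0.3  0.6 -0.2 -0.   0.1
  0.7  0.2 -0.3 -0.3 -0.6  0.3 -0.7]
[193 189   9   6  50] [197.02 191.4 ] [0.57094668 0.28451141 0.1765    ] [0.57378099 0.28807785 0.16      ]
[465 264  12  17 105] [471.25714286 271.22857143] [ 0.38284434 -0.29963389  0.1765    ] [ 0.38293685 -0.30458204  0.16      ]
[199 257  11   5  29] [204.10344828 258.65517241] [0.56899735 0.28900351 0.1765    ] [0.59157253 0.26612116 0.16      ]
```

View pics/topfit.png

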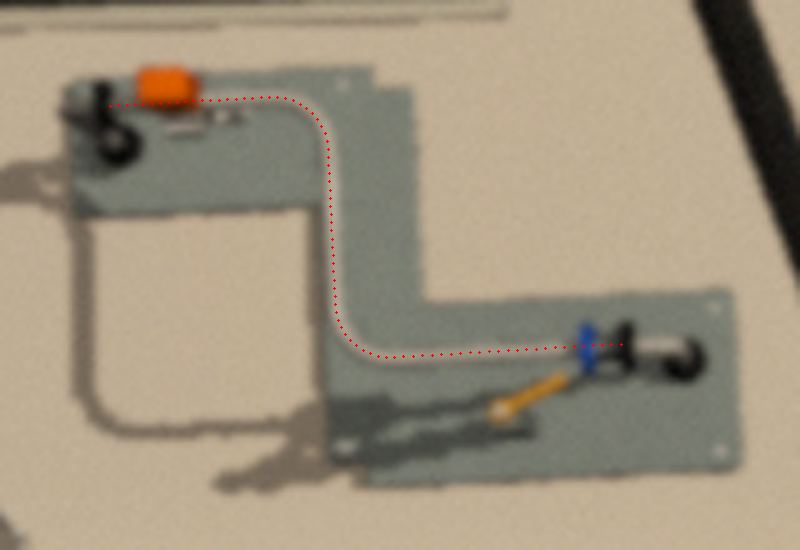

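View pics/sidefit.png

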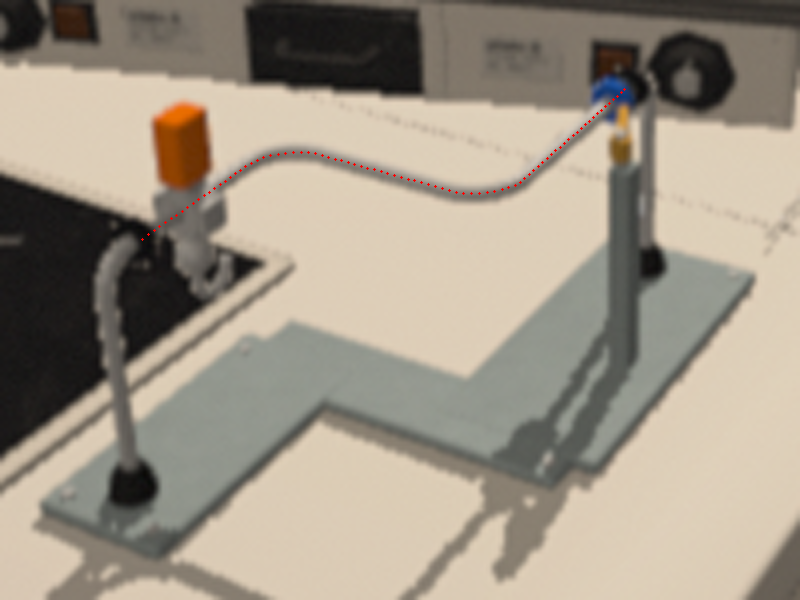

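```bash
cat > plan.py <<'E'
import sys,numpy as np
from scipy.spatial.transform import Rotation as R
from rig import env
def goalR(h):
    c,s=np.cos(h),np.sin(h); return np.array([[s,0,c],[-c,0,s],[0,-1,0]])
def plan(p1,h,n,p0=None,R0=None,dec=1):
    o=env.observe()
    if p0 is None: p0=np.array(o["position"])
    if R0 is None: R0=np.array(o["tool_rot"])
    rv=R.from_matrix(R0.T@goalR(h)).as_rotvec(); rows=[]
    Rc=R0
    d=(np.array(p1)-p0)/n
    for i in range(n):
        rows.append(np.r_[np.round(Rc.T@d*1000,dec),np.round(rv/n,4)]); Rc=Rc@R.from_rotvec(rv/n).as_matrix()
    for k in range(0,n,5): print([float(x) for x in np.concatenate(rows[k:k+5])])
if __name__=="__main__":
    a=[float(x) for x in sys.argv[1:]]
    plan(a[:3],a[3],int(a[4]))
E
python3 plan.py .571 .286 .235 .029 20
```

```text
[-31.6, 0.2, -32.1, 0.0, -0.064, -0.0001, -33.6, 0.2, -30.0, 0.0, -0.064, -0.0001, -35.4, 0.2, -27.8, 0.0, -0.064, -0.0001, -37.1, 0.2, -25.4, 0.0, -0.064, -0.0001, -38.7, 0.2, -23.0, 0.0, -0.064, -0.0001]
[-40.1, 0.2, -20.5, 0.0, -0.064, -0.0001, -41.3, 0.2, -17.9, 0.0, -0.064, -0.0001, -42.4, 0.2, -15.2, 0.0, -0.064, -0.0001, -43.2, 0.2, -12.5, 0.0, -0.064, -0.0001, -44.0, 0.2, -9.7, 0.0, -0.064, -0.0001]
[-44.5, 0.2, -6.9, 0.0, -0.064, -0.0001, -44.8, 0.2, -4.0, 0.0, -0.064, -0.0001, -45.0, 0.2, -1.1, 0.0, -0.064, -0.0001, -45.0, 0.2, 1.7, 0.0, -0.064, -0.0001, -44.8, 0.2, 4.6, 0.0, -0.064, -0.0001]
[-44.4, 0.2, 7.5, 0.0, -0.064, -0.0001, -43.8, 0.2, 10.3, 0.0, -0.064, -0.0001, -43.1, 0.2, 13.1, 0.0, -0.064, -0.0001, -42.1, 0.2, 15.8, 0.0, -0.064, -0.0001, -41.1, 0.2, 18.5, 0.0, -0.064, -0.0001]
```

move_arm(
  targets=[-31.6, 0.2, -32.1, 0, -0.064, 0, -33.6, 0.2, -30, 0, -0.064, 0, -35.4, 0.2, -27.8, 0, -0.064, 0, -37.1, 0.2, -25.4, 0, -0.064, 0, -38.7, 0.2, -23, 0, -0.064, 0],
  hand=1,
)

```text
time_s: 0.72
position: [0.2731, -0.3185, 0.2381]
tool_rot: [[-0.801, -0.0, 0.599], [-0.599, 0.0, -0.801], [-0.0, -1.0, -0.0]]
ft_force: [0.6, -0.4, -0.3]
grip_width: 0.0851
```

move_arm(
  targets=[-40.1, 0.2, -20.5, 0, -0.064, 0, -41.3, 0.2, -17.9, 0, -0.064, 0, -42.4, 0.2, -15.2, 0, -0.064, 0, -43.2, 0.2, -12.5, 0, -0.064, 0, -44, 0.2, -9.7, 0, -0.064, 0],
)

```text
time_s: 1.35
position: [0.3725, -0.1165, 0.2372]
tool_rot: [[-0.571, -0.0, 0.821], [-0.821, 0.0, -0.571], [-0.0, -1.0, -0.0]]
ft_force: [0.2, -0.6, 0.4]
grip_width: 0.0854
```

move_arm(
  targets=[-44.5, 0.2, -6.9, 0, -0.064, 0, -44.8, 0.2, -4, 0, -0.064, 0, -45, 0.2, -1.1, 0, -0.064, 0, -45, 0.2, 1.7, 0, -0.064, 0, -44.8, 0.2, 4.6, 0, -0.064, 0],
)

```text
time_s: 1.98
position: [0.4717, 0.0856, 0.2361]
tool_rot: [[-0.284, -0.0, 0.959], [-0.959, -0.0, -0.284], [0.0, -1.0, -0.0]]
ft_force: [0.4, -0.5, 0.5]
grip_width: 0.0855
```

move_arm(
  targets=[-44.4, 0.2, 7.5, 0, -0.064, 0, -43.8, 0.2, 10.3, 0, -0.064, 0, -43.1, 0.2, 13.1, 0, -0.064, 0, -42.1, 0.2, 15.8, 0, -0.064, 0, -41.1, 0.2, 18.5, 0, -0.064, 0],
)

```text
time_s: 2.6
position: [0.5711, 0.2875, 0.2349]
tool_rot: [[0.032, -0.001, 0.999], [-0.999, -0.0, 0.032], [0.0, -1.0, -0.001]]
ft_force: [0.0, -0.6, 0.2]
grip_width: 0.0854
```

```bash
python3 plan.py .571 .286 .1535 .029 10; python3 - <<'E'
from rig import get_image,env
import cv2,numpy as np
print(np.round(env.observe()["q"],1))
for n in ("top","side"):
    g=get_image(n); np.savez(n+"1.npz",**g)
    im=g["pixels"][:,:,::-1]
    c=im[150:300,140:340] if n=="top" else im[170:380,120:400]
    cv2.imwrite(f"pics/{n}1.png",cv2.resize(c,None,fx=4 if n=="top" else 2.8,fy=4 if n=="top" else 2.8))
E
```

```text
[0.1, 8.1, -0.0, 0.0001, 0.0003, 0.0, 0.1, 8.1, -0.0, 0.0001, 0.0003, 0.0, 0.1, 8.1, -0.0, 0.0001, 0.0003, 0.0, 0.1, 8.1, -0.0, 0.0001, 0.0003, 0.0, 0.1, 8.1, -0.0, 0.0001, 0.0003, 0.0]
[0.1, 8.1, -0.0, 0.0001, 0.0003, 0.0, 0.1, 8.1, -0.0, 0.0001, 0.0003, 0.0, 0.1, 8.1, -0.0, 0.0001, 0.0003, 0.0, 0.1, 8.1, -0.0, 0.0001, 0.0003, 0.0, 0.1, 8.1, -0.0, 0.0001, 0.0003, 0.0]
[16.1 31.2 59.1 -0.  89.7 14.3]
```

View pics/side1.png

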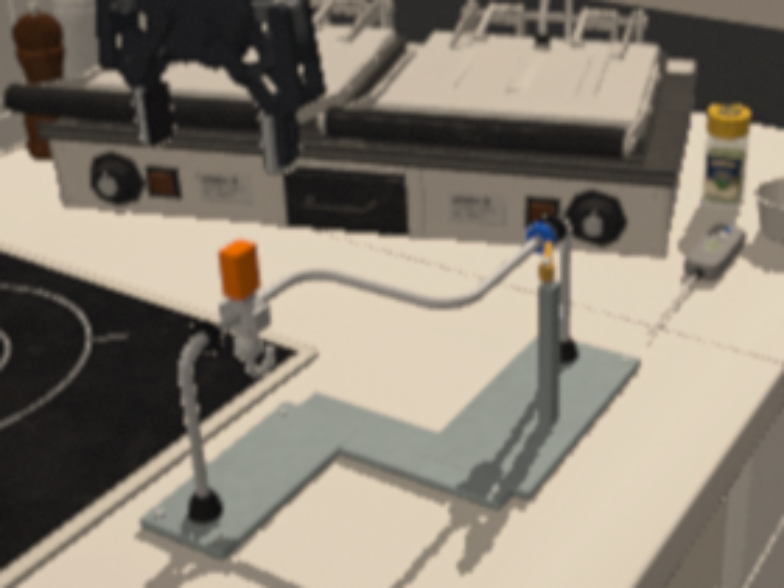

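View pics/top1.png

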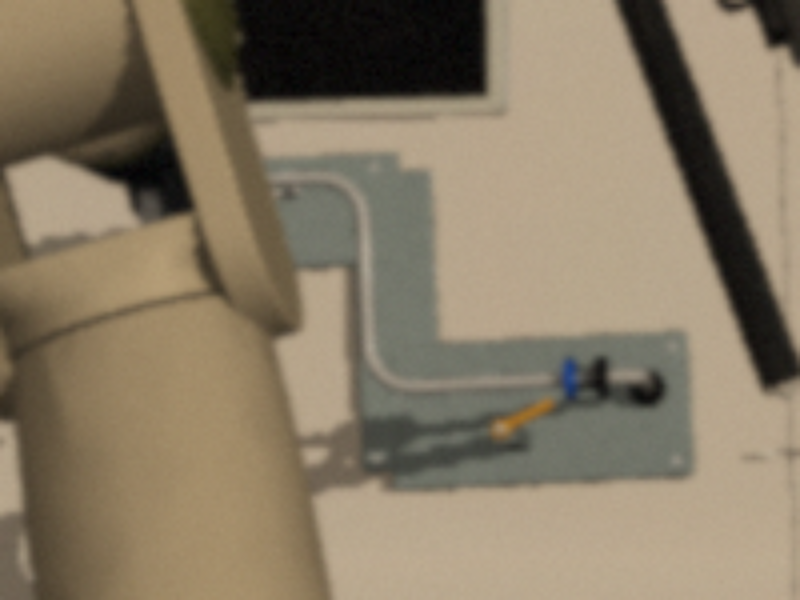

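The top view is now partly hidden by the arm. In the side view the fingers straddle the orange grip, at (155,110) and (280,140) with the grip at (238,265). I'll descend.

move_arm(
  targets=[0.3, 10, 0, 0, 0.003, 0, 0.3, 10, 0, 0, 0, 0, 0.3, 10, 0, 0, 0, 0, 0.3, 10, 0, 0, 0, 0, 0.3, 10, 0, 0, 0, 0],
)

```text
time_s: 3.32
position: [0.5707, 0.2843, 0.1847]
tool_rot: [[0.027, -0.0, 1.0], [-1.0, -0.0, 0.027], [0.0, -1.0, -0.0]]
ft_force: [1.0, -0.3, 0.0]
grip_width: 0.0855
```

move_arm(
  targets=[0, 10, 0, 0, 0, 0, 0, 10, 0, 0, 0, 0, 0, 8, 0, 0, 0, 0, 0, 3.5, 0, 0, 0, 0, 0, 0, 0, 0, 0, 0],
)

```text
time_s: 3.95
position: [0.5707, 0.2846, 0.1537]
tool_rot: [[0.027, -0.0, 1.0], [-1.0, -0.0, 0.027], [0.0, -1.0, -0.0]]
ft_force: [-0.4, -0.6, -0.4]
grip_width: 0.0858
```

```bash
python3 - <<'E'
from rig import get_image,env
import cv2,numpy as np
print(env.observe()["position"])
g=get_image("side")
im=g["pixels"][:,:,::-1]
cv2.imwrite(f"pics/side2.png",cv2.resize(im[200:350,120:320],None,fx=4,fy=4))
E
```

```text
[0.57073565 0.28461682 0.15373466]
```

View pics/side2.png

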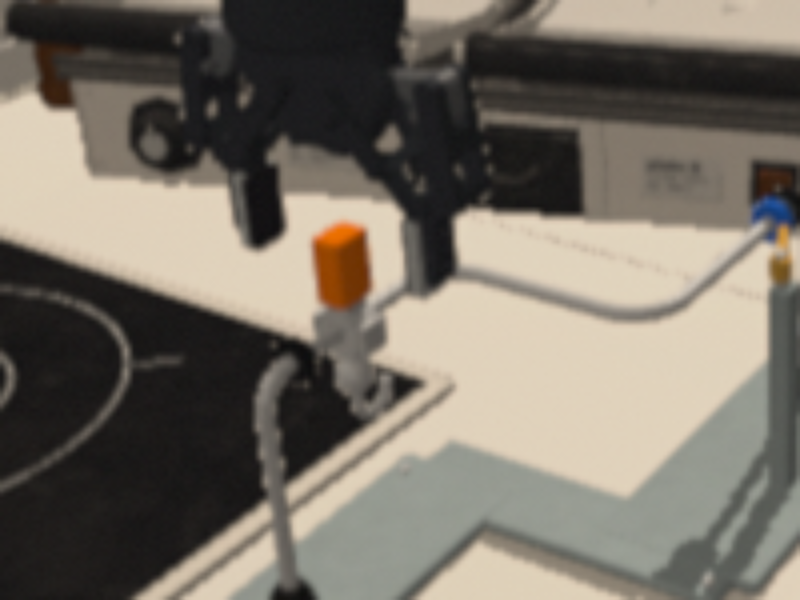

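The side view shows the fingers bracketing the grip: pads at (258,210) and (428,245), grip at (342,265). I'll close gently.

move_arm(
  targets=[0, 0, 0, 0, 0, 0, 0, 0, 0, 0, 0, 0, 0, 0, 0, 0, 0, 0, 0, 0, 0, 0, 0, 0, 0, 0, 0, 0, 0, 0],
  hand=-1,
  squeeze=20,
)

```text
time_s: 4.62
position: [0.5709, 0.2846, 0.154]
tool_rot: [[0.027, 0.0, 1.0], [-1.0, 0.0, 0.027], [-0.0, -1.0, 0.0]]
ft_force: [1.0, -0.4, 1.1]
grip_width: 0.0158
```

move_arm(
  targets=[0, 0, 0, 0, 0, 0, 0, 0, 0, 0, 0, 0, 0, 0, 0, 0, 0, 0, 0, 0, 0, 0, 0, 0, 0, 0, 0, 0, 0, 0],
)

```text
time_s: 5.25
position: [0.5709, 0.2846, 0.1539]
tool_rot: [[0.027, 0.0, 1.0], [-1.0, 0.0, 0.027], [-0.0, -1.0, 0.0]]
ft_force: [1.2, 0.0, 1.5]
grip_width: 0.0153
```

```bash
cat > look.py <<'E'
from rig import get_image,env
import cv2,numpy as np,sys
o=env.observe()
for k in("position","ft_force","wrist_torque","grip_width"): print(k,np.round(o[k],4))
g=get_image("side")
im=g["pixels"][:,:,::-1]
cv2.imwrite(f"pics/{sys.argv[1]}.png",cv2.resize(im[200:350,140:340],None,fx=4,fy=4,interpolation=cv2.INTER_CUBIC))
np.savez(sys.argv[1]+".npz",**g)
E
python3 look.py side3
```

```text
position [0.5709 0.2846 0.1539]
ft_force [1.1972 0.0237 1.468 ]
wrist_torque [-0.0231 -0.1415  0.0057]
grip_width 0.0153
```

View pics/side3.png

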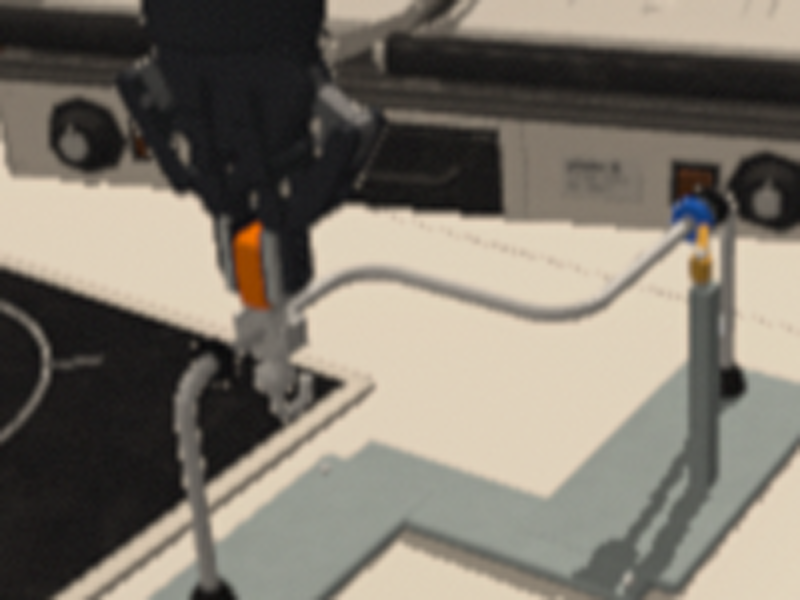

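Gripped, with a width of 15.3 mm against the 16 mm grip. I'll firm the grip and lift about 2.5 mm to centre the bore.

move_arm(
  targets=[0, -0.5, 0, 0, 0, 0, 0, -0.5, 0, 0, 0, 0, 0, -0.5, 0, 0, 0, 0, 0, -0.5, 0, 0, 0, 0, 0, -0.5, 0, 0, 0, 0],
  squeeze=40,
)

```text
time_s: 5.92
position: [0.5707, 0.2846, 0.1563]
tool_rot: [[0.027, -0.0, 1.0], [-1.0, -0.0, 0.027], [0.0, -1.0, -0.0]]
ft_force: [0.9, -0.3, -1.6]
grip_width: 0.0153
```

```bash
python3 look.py side4
```

```text
position [0.5707 0.2846 0.1563]
ft_force [ 0.9383 -0.2697 -1.6418]
wrist_torque [-0.0016 -0.0397  0.0171]
grip_width 0.0153
```

fz is about minus the carrier's weight, so it is floating. I'll feel the sideways play to centre it.

move_arm(
  targets=[0, 0, 0.5, 0, 0, 0, 0, 0, 0.5, 0, 0, 0, 0, 0, 0.5, 0, 0, 0, 0, 0, 0.5, 0, 0, 0, 0, 0, 0, 0, 0, 0],
)

```text
time_s: 6.6
position: [0.5728, 0.2847, 0.1563]
tool_rot: [[0.027, -0.0, 1.0], [-1.0, 0.0, 0.027], [-0.0, -1.0, -0.0]]
ft_force: [0.9, -0.7, -1.1]
grip_width: 0.0154
```

move_arm(
  targets=[0, 0, -1, 0, 0, 0, 0, 0, -1, 0, 0, 0, 0, 0, -1, 0, 0, 0, 0, 0, -1, 0, 0, 0, 0, 0, 0, 0, 0, 0],
)

```text
time_s: 7.22
position: [0.5689, 0.2845, 0.1564]
tool_rot: [[0.027, 0.0, 1.0], [-1.0, 0.0, 0.027], [-0.0, -1.0, 0.0]]
ft_force: [0.8, -0.2, -0.9]
grip_width: 0.0152
```

Both ±2 mm were free, so x ≈ 0.5708 is centred. Next I refine where the grip sits along the rail, since the corners depend on it.

```bash
python3 - <<'E'
import numpy as np,cv2
from h import *
from scipy.optimize import least_squares
x=np.array([.5127,.2198,.029])
def sim(g,yr,xr=.06,k=16,win=None):
    pts=[w([xr+dx,yr+dy],*x,z=z)[0] for dx in(-.008,.008) for dy in(-.011,.011) for z in(.1425,.1765)]
    p=proj(g,np.array(pts)); h=cv2.convexHull(p.astype(np.float32))
    m=cv2.moments(h); return np.array([m["m10"]/m["m00"],m["m01"]/m["m00"]]),m["m00"]
for n,box in (("top",(180,202,185,212)),("side",(245,285,190,222))):
    g=np.load(n+"0.npz"); p=g["pixels"].astype(float)[box[0]:box[1],box[2]:box[3]]
    wt=np.clip((p[...,0]-p[...,2]-70)/130,0,1.2)*(p[...,0]-p[...,1]>40)
    v,u=np.mgrid[box[0]:box[1],box[2]:box[3]]
    c=np.array([(wt*u).sum(),(wt*v).sum()])/wt.sum()
    f=lambda q:sim(g,q[0],q[1])[0]-c
    r=least_squares(f,[.065,.06],x_scale=.01,diff_step=1e-3); print(n,c,wt.sum(),sim(g,.065)[1],"rail yr,xr",r.x,w([r.x[1],r.x[0]],*x))
E
```

```text
top [197.77446412 191.71877912] 66.03076923076922 124.76644311763812 rail yr,xr [0.06475289 0.06216896] [[0.57296525 0.28632831 0.13      ]]
side [204.15445777 263.87819343] 118.03076923076924 325.38209126656875 rail yr,xr [0.05869835 0.06765671] [[0.57862625 0.28043544 0.13      ]]
```

```bash
python3 - <<'E'
import numpy as np,cv2
from h import *
from scipy.optimize import least_squares
x=np.array([.5127,.2198,.029])
def sim(g,yr,xr=.06):
    pts=[w([xr+dx,yr+dy],*x,z=z)[0] for dx in(-.008,.008) for dy in(-.011,.011) for z in(.1425,.1765)]
    p=proj(g,np.array(pts)); h=cv2.convexHull(p.astype(np.float32))
    m=cv2.moments(h); return np.array([m["m10"]/m["m00"],m["m01"]/m["m00"]]),m["m00"],h[:,0].min(0),h[:,0].max(0)
for n,box in (("top",(178,206,183,214)),("side",(245,290,188,226))):
    g=np.load(n+"0.npz"); k=8
    p=cv2.resize(g["pixels"][box[0]:box[1],box[2]:box[3]],None,fx=k,fy=k,interpolation=cv2.INTER_LINEAR).astype(float)
    for th in (.45,.55):
        m=(p[...,2]/(p[...,0]+1)<th)&(p[...,0]>60)
        N,l,st,ce=cv2.connectedComponentsWithStats(m.astype(np.uint8)); i=1+np.argmax(st[1:,4])
        c=(ce[i]+.5)/k-.5+[box[2],box[0]]
        lo=(st[i,:2]+.5)/k-.5+[box[2],box[0]]; hi=lo+st[i,2:4]/k
        r=least_squares(lambda q:sim(g,q[0],q[1])[0]-c,[.065,.06],x_scale=.01,diff_step=1e-3); 
        s=sim(g,*r.x)
        print(n,th,c,st[i,4]/k/k,s[1],lo,hi,s[2],s[3],"rail yr,xr",r.x)
E
```

```text
top 0.45 [198.12062637 192.46465948] 100.03125 124.72042051691096 [191.8125 187.9375] [204.5625 197.0625] [191.23502 187.29886] [205.01753 197.62344] rail yr,xr [0.06406595 0.06048518]
top 0.55 [198.1293488  192.41138989] 112.953125 124.73074694094248 [191.5625 187.5625] [204.9375 197.3125] [191.24391 187.2449 ] [205.02606 197.57088] rail yr,xr [0.06404247 0.06060145]
side 0.45 [204.98608363 265.89022721] 236.90625 324.1307359543862 [198.0625 255.4375] [211.8125 276.8125] [196.20465 253.78447] [213.6267  278.19565] rail yr,xr [0.06378372 0.06153735]
side 0.55 [204.99068316 265.87130321] 254.390625 324.0785909197293 [197.8125 255.0625] [212.1875 277.0625] [196.21002 253.76662] [213.63054 278.17563] rail yr,xr [0.06372618 0.0615752 ]
```

```bash
cat > slide.py <<'E'
import numpy as np,sys,json
from h import w
from plan import goalR
from scipy.spatial.transform import Rotation as Ro
X=[.5127,.2198,.029]
L=[96-25,25*np.pi/2,70,25*np.pi/2,101]
c=np.cumsum([0]+L)
def rod(s):
    if s<c[1]: return (60,96-s)
    if s<c[2]: t=(s-c[1])/25; return (35+25*np.cos(t),25-25*np.sin(t))
    if s<c[3]: return (35-(s-c[2]),0)
    if s<c[4]: t=(s-c[3])/25; return (-35-25*np.sin(t),-25+25*np.cos(t))
    return (-60,-25-(s-c[4]))
def pose(s,off,lat=0,X=X):
    P=np.array([rod(s+d) for d in(-6,-3,0,3,6)])/1000
    m=P.mean(0); a=P[-1]-P[0]; wm=w(m,*X)[0]
    h=np.arctan2(a[1],a[0])+X[2]+np.pi/2   # tool z heading = travel + 90deg
    R=goalR(h); 
    return wm+R@np.array([off,0,lat]),h,R
def rows(s0,s1,n,off,cur=None,lat=0,X=X):
    """cur: (pos,heading) commanded now"""
    S=np.linspace(s0,s1,n+1)
    p,h,R=pose(s0,off,lat,X)
    if cur is not None: p,h=np.array(cur[0]),cur[1]; R=goalR(h)
    out=[]
    for s in S[1:]:
        q,h2,R2=pose(s,off,lat,X); d=R.T@(q-p)*1000
        dt=-(h2-h); dt=(dt+np.pi)%(2*np.pi)-np.pi
        out.append([round(d[0],1),0,round(d[2],1),0,round(dt,3),0])
        # propagate the rounded command
        p=p+R@np.array([out[-1][0],0,out[-1][2]])/1000; h=h-out[-1][4]; R=goalR(h)
    for k in range(0,n,5):
        print("s=%.0f"%S[min(k+5,n)],[float(v) for r in out[k:k+5] for v in r])
    print("end",np.round(p,4),round(h,4), "rodpose",np.round(pose(s1,off,lat,X)[0],4))
E
python3 - <<'E'
from slide import *
# now s: rail y=64 -> s=32
print(c,pose(32,.0009*-0+.0-0.0)[0])
rows(32,32+36,10,-.0009*-1,cur=((.5689,.2846,.1564),.027))
E
```

```text
[  0.          71.         110.26990817 180.26990817 219.53981634
 320.53981634] [0.57081903 0.28551285 0.13      ]
s=50 [3.6, 0.0, 2.0, 0.0, -0.002, 0.0, 3.6, 0.0, -0.0, 0.0, 0.0, 0.0, 3.6, 0.0, -0.0, 0.0, 0.0, 0.0, 3.6, 0.0, -0.0, 0.0, 0.0, 0.0, 3.6, 0.0, -0.0, 0.0, 0.0, 0.0]
s=68 [3.6, 0.0, -0.0, 0.0, 0.0, 0.0, 3.6, 0.0, -0.0, 0.0, 0.0, 0.0, 3.6, 0.0, -0.0, 0.0, 0.0, 0.0, 3.6, 0.0, -0.0, 0.0, 0.0, 0.0, 3.6, 0.0, -0.1, 0.0, 0.015, 0.0]
end [0.5718 0.2487 0.1564] 0.014 rodpose [0.5718 0.2486 0.13  ]
```

move_arm(
  targets=[3.6, 0, 2, 0, 0, 0, 3.6, 0, 0, 0, 0, 0, 3.6, 0, 0, 0, 0, 0, 3.6, 0, 0, 0, 0, 0, 3.6, 0, 0, 0, 0, 0],
)

```text
time_s: 7.85
position: [0.5712, 0.2663, 0.1563]
tool_rot: [[0.027, -0.0, 1.0], [-1.0, 0.0, 0.027], [-0.0, -1.0, -0.0]]
ft_force: [-0.3, 0.5, -0.4]
grip_width: 0.0151
```

```bash
python3 look.py side5
```

```text
position [0.5712 0.2663 0.1563]
ft_force [-0.3224  0.4581 -0.4044]
wrist_torque [-0.0096 -0.045   0.0285]
grip_width 0.0151
```

View pics/side5.png

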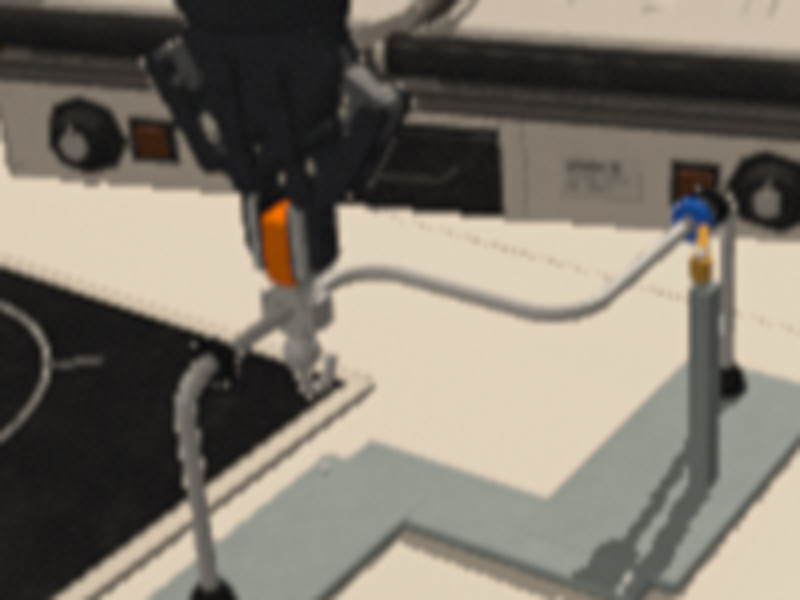

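The carrier moved freely with the gripper; it is now at about (295,320) in the crop. On to the first corner.

```bash
python3 - <<'E'
from slide import *
rows(50,125,25,.0009,cur=((.5712,.2664,.1563),.027))
E
```

```text
s=65 [2.8, 0.0, 0.2, 0.0, -0.002, 0.0, 3.0, 0.0, -0.0, 0.0, 0.0, 0.0, 3.0, 0.0, -0.0, 0.0, 0.0, 0.0, 3.0, 0.0, -0.0, 0.0, 0.0, 0.0, 3.0, 0.0, -0.0, 0.0, 0.0, 0.0]
s=80 [3.0, 0.0, -0.1, 0.0, 0.015, 0.0, 3.0, 0.0, -0.1, 0.0, 0.045, 0.0, 2.9, 0.0, -0.2, 0.0, 0.075, 0.0, 3.0, 0.0, -0.3, 0.0, 0.105, 0.0, 2.9, 0.0, -0.3, 0.0, 0.12, 0.0]
s=95 [3.0, 0.0, -0.2, 0.0, 0.12, 0.0, 2.9, 0.0, -0.3, 0.0, 0.12, 0.0, 3.0, 0.0, -0.3, 0.0, 0.12, 0.0, 2.9, 0.0, -0.3, 0.0, 0.12, 0.0, 3.0, 0.0, -0.3, 0.0, 0.12, 0.0]
s=110 [2.9, 0.0, -0.3, 0.0, 0.12, 0.0, 2.9, 0.0, -0.3, 0.0, 0.12, 0.0, 3.0, 0.0, -0.2, 0.0, 0.12, 0.0, 2.9, 0.0, -0.3, 0.0, 0.108, 0.0, 3.0, 0.0, -0.1, 0.0, 0.077, 0.0]
s=125 [3.0, 0.0, -0.1, 0.0, 0.048, 0.0, 3.0, 0.0, -0.0, 0.0, 0.018, 0.0, 3.0, 0.0, -0.0, 0.0, -0.0, 0.0, 3.0, 0.0, -0.0, 0.0, -0.0, 0.0, 3.0, 0.0, -0.0, 0.0, -0.0, 0.0]
end [0.5321 0.2203 0.1563] -1.542 rodpose [0.5321 0.2204 0.13  ]
```

move_arm(
  targets=[2.8, 0, 0.2, 0, -0.002, 0, 3, 0, 0, 0, 0, 0, 3, 0, 0, 0, 0, 0, 3, 0, 0, 0, 0, 0, 3, 0, 0, 0, 0, 0],
)

```text
time_s: 8.52
position: [0.5719, 0.2516, 0.1563]
tool_rot: [[0.029, 0.0, 1.0], [-1.0, 0.0, 0.029], [-0.0, -1.0, 0.0]]
ft_force: [0.4, 0.2, -1.5]
grip_width: 0.0156
```

move_arm(
  targets=[3, 0, -0.1, 0, 0.015, 0, 3, 0, -0.1, 0, 0.045, 0, 2.9, 0, -0.2, 0, 0.075, 0, 3, 0, -0.3, 0, 0.105, 0, 2.9, 0, -0.3, 0, 0.12, 0],
)

```text
time_s: 9.15
position: [0.57, 0.237, 0.1563]
tool_rot: [[-0.329, 0.0, 0.944], [-0.944, -0.0, -0.329], [0.0, -1.0, 0.0]]
ft_force: [0.3, -0.8, -0.8]
grip_width: 0.0152
```

No contact so far.

move_arm(
  targets=[3, 0, -0.2, 0, 0.12, 0, 2.9, 0, -0.3, 0, 0.12, 0, 3, 0, -0.3, 0, 0.12, 0, 2.9, 0, -0.3, 0, 0.12, 0, 3, 0, -0.3, 0, 0.12, 0],
)

```text
time_s: 9.78
position: [0.5609, 0.2255, 0.1564]
tool_rot: [[-0.805, 0.0, 0.593], [-0.593, 0.0, -0.805], [-0.0, -1.0, 0.0]]
ft_force: [1.0, 0.1, -1.5]
grip_width: 0.0154
```

move_arm(
  targets=[2.9, 0, -0.3, 0, 0.12, 0, 2.9, 0, -0.3, 0, 0.12, 0, 3, 0, -0.2, 0, 0.12, 0, 2.9, 0, -0.3, 0, 0.108, 0, 3, 0, -0.1, 0, 0.077, 0],
)

```text
time_s: 10.4
position: [0.547, 0.221, 0.1564]
tool_rot: [[-0.996, 0.0, 0.091], [-0.091, 0.0, -0.996], [-0.0, -1.0, 0.0]]
ft_force: [0.2, 0.0, -2.2]
grip_width: 0.0154
```

move_arm(
  targets=[3, 0, -0.1, 0, 0.048, 0, 3, 0, 0, 0, 0.018, 0, 3, 0, 0, 0, 0, 0, 3, 0, 0, 0, 0, 0, 3, 0, 0, 0, 0, 0],
)

```text
time_s: 11.02
position: [0.5319, 0.2205, 0.1563]
tool_rot: [[-1.0, 0.0, 0.029], [-0.029, 0.0, -1.0], [-0.0, -1.0, -0.0]]
ft_force: [0.9, 0.0, -1.8]
grip_width: 0.0156
```

```bash
python3 look.py side6
```

```text
position [0.5319 0.2205 0.1563]
ft_force [ 9.0920e-01  2.0000e-04 -1.7707e+00]
wrist_torque [ 0.0116 -0.0077 -0.0013]
grip_width 0.0156
```

View pics/side6.png

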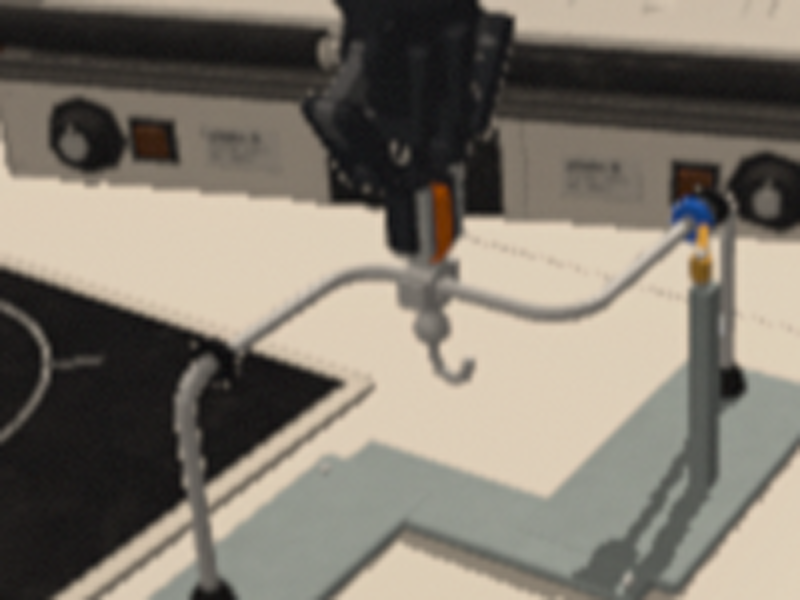

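The carrier is round the first corner, on the middle leg at (430,285), with no contact force. I'll check the lateral centring as I go along.

move_arm(
  targets=[3, 0, 0.6, 0, 0, 0, 3, 0, 0.6, 0, 0, 0, 3, 0, 0.6, 0, 0, 0, 3, 0, 0, 0, 0, 0, 0, 0, 0, 0, 0, 0],
)

```text
time_s: 11.7
position: [0.5199, 0.2184, 0.1564]
tool_rot: [[-1.0, -0.0, 0.029], [-0.029, -0.0, -1.0], [0.0, -1.0, 0.0]]
ft_force: [0.1, 0.2, -1.1]
grip_width: 0.0154
```

move_arm(
  targets=[3, 0, -1.2, 0, 0, 0, 3, 0, -1.2, 0, 0, 0, 3, 0, -1.2, 0, 0, 0, 3, 0, 0, 0, 0, 0, 0, 0, 0, 0, 0, 0],
)

```text
time_s: 12.32
position: [0.5079, 0.2216, 0.1564]
tool_rot: [[-1.0, -0.0, 0.029], [-0.029, 0.0, -1.0], [0.0, -1.0, -0.0]]
ft_force: [-1.4, 0.6, -1.2]
grip_width: 0.0153
```

```bash
python3 - <<'E'
from slide import *
o=__import__("rig").env.observe(); p=o["position"]; print(p,o["ft_force"])
rows(149,239,30,.0009,cur=((*p,),.029-np.pi/2))
E
```

```text
[0.50785673 0.22163833 0.15637311] [-1.41745434  0.63044543 -1.1933771 ]
s=164 [2.8, 0.0, 2.0, 0.0, 0.0, 0.0, 3.0, 0.0, -0.0, 0.0, 0.0, 0.0, 3.0, 0.0, -0.0, 0.0, 0.0, 0.0, 3.0, 0.0, -0.0, 0.0, 0.0, 0.0, 3.0, 0.0, -0.0, 0.0, 0.0, 0.0]
s=179 [3.0, 0.0, -0.0, 0.0, 0.0, 0.0, 3.0, 0.0, -0.0, 0.0, 0.0, 0.0, 3.0, 0.0, -0.0, 0.0, 0.0, 0.0, 3.0, 0.0, -0.0, 0.0, -0.005, 0.0, 3.0, 0.0, 0.1, 0.0, -0.032, 0.0]
s=194 [3.0, 0.0, 0.2, 0.0, -0.062, 0.0, 3.0, 0.0, 0.2, 0.0, -0.093, 0.0, 2.9, 0.0, 0.3, 0.0, -0.117, 0.0, 3.0, 0.0, 0.3, 0.0, -0.12, 0.0, 2.9, 0.0, 0.3, 0.0, -0.12, 0.0]
s=209 [3.0, 0.0, 0.3, 0.0, -0.12, 0.0, 2.9, 0.0, 0.3, 0.0, -0.12, 0.0, 2.9, 0.0, 0.2, 0.0, -0.12, 0.0, 3.0, 0.0, 0.3, 0.0, -0.12, 0.0, 2.9, 0.0, 0.3, 0.0, -0.12, 0.0]
s=224 [3.0, 0.0, 0.3, 0.0, -0.12, 0.0, 2.9, 0.0, 0.3, 0.0, -0.117, 0.0, 3.0, 0.0, 0.2, 0.0, -0.09, 0.0, 3.0, 0.0, 0.1, 0.0, -0.06, 0.0, 2.9, 0.0, 0.0, 0.0, -0.031, 0.0]
s=239 [3.0, 0.0, 0.0, 0.0, -0.004, 0.0, 3.0, 0.0, 0.0, 0.0, 0.0, 0.0, 3.0, 0.0, 0.0, 0.0, 0.0, 0.0, 3.0, 0.0, 0.0, 0.0, 0.0, 0.0, 3.0, 0.0, 0.0, 0.0, 0.0, 0.0]
end [0.454  0.1728 0.1564] 0.0292 rodpose [0.454  0.1727 0.13  ]
```

Both sides are free, apart from a slight brush (−1.4 N) on one.

move_arm(
  targets=[2.8, 0, 2, 0, 0, 0, 3, 0, 0, 0, 0, 0, 3, 0, 0, 0, 0, 0, 3, 0, 0, 0, 0, 0, 3, 0, 0, 0, 0, 0],
)

```text
time_s: 12.95
position: [0.4931, 0.2192, 0.1563]
tool_rot: [[-1.0, 0.0, 0.029], [-0.029, 0.0, -1.0], [-0.0, -1.0, -0.0]]
ft_force: [-0.0, 0.4, -1.3]
grip_width: 0.0153
```

move_arm(
  targets=[3, 0, 0, 0, 0, 0, 3, 0, 0, 0, 0, 0, 3, 0, 0, 0, 0, 0, 3, 0, 0, 0, -0.005, 0, 3, 0, 0.1, 0, -0.032, 0],
)

```text
time_s: 13.58
position: [0.4781, 0.2187, 0.1563]
tool_rot: [[-0.998, -0.0, 0.068], [-0.068, 0.0, -0.998], [0.0, -1.0, -0.0]]
ft_force: [0.2, 0.2, -2.3]
grip_width: 0.0152
```

move_arm(
  targets=[3, 0, 0.2, 0, -0.062, 0, 3, 0, 0.2, 0, -0.093, 0, 2.9, 0, 0.3, 0, -0.117, 0, 3, 0, 0.3, 0, -0.12, 0, 2.9, 0, 0.3, 0, -0.12, 0],
)

```text
time_s: 14.2
position: [0.4642, 0.2139, 0.1563]
tool_rot: [[-0.835, 0.0, 0.551], [-0.551, 0.0, -0.835], [-0.0, -1.0, -0.0]]
ft_force: [-0.1, -0.6, -1.2]
grip_width: 0.0149
```

move_arm(
  targets=[3, 0, 0.3, 0, -0.12, 0, 2.9, 0, 0.3, 0, -0.12, 0, 2.9, 0, 0.2, 0, -0.12, 0, 3, 0, 0.3, 0, -0.12, 0, 2.9, 0, 0.3, 0, -0.12, 0],
)

```text
time_s: 14.82
position: [0.4554, 0.2023, 0.1564]
tool_rot: [[-0.378, 0.0, 0.926], [-0.926, -0.0, -0.378], [-0.0, -1.0, 0.0]]
ft_force: [0.2, 0.1, -1.5]
grip_width: 0.0153
```

move_arm(
  targets=[3, 0, 0.3, 0, -0.12, 0, 2.9, 0, 0.3, 0, -0.117, 0, 3, 0, 0.2, 0, -0.09, 0, 3, 0, 0.1, 0, -0.06, 0, 2.9, 0, 0, 0, -0.031, 0],
)

```text
time_s: 15.45
position: [0.4537, 0.1876, 0.1564]
tool_rot: [[0.027, 0.0, 1.0], [-1.0, -0.0, 0.027], [0.0, -1.0, 0.0]]
ft_force: [-0.6, 0.3, -1.3]
grip_width: 0.0156
```

move_arm(
  targets=[3, 0, 0, 0, -0.004, 0, 3, 0, 0, 0, 0, 0, 3, 0, 0, 0, 0, 0, 3, 0, 0, 0, 0, 0, 3, 0, 0, 0, 0, 0],
)

```text
time_s: 16.08
position: [0.4542, 0.1726, 0.1563]
tool_rot: [[0.029, 0.0, 1.0], [-1.0, 0.0, 0.029], [-0.0, -1.0, 0.0]]
ft_force: [0.7, 0.6, -1.4]
grip_width: 0.0153
```

```bash
python3 look.py side7; python3 - <<'E'
from slide import *
for s in (239,c[4]+84-8.5,c[4]+84,c[4]+87): print(s,np.round(pose(s,.0009)[0],4))
E
```

```text
position [0.4542 0.1726 0.1563]
ft_force [ 0.6995  0.6126 -1.3543]
wrist_torque [0.0154 0.0251 0.0302]
grip_width 0.0153
239 [0.454  0.1727 0.13  ]
295.03981633974485 [0.4557 0.1167 0.13  ]
303.53981633974485 [0.4559 0.1082 0.13  ]
306.53981633974485 [0.456  0.1052 0.13  ]
```

View pics/side7.png

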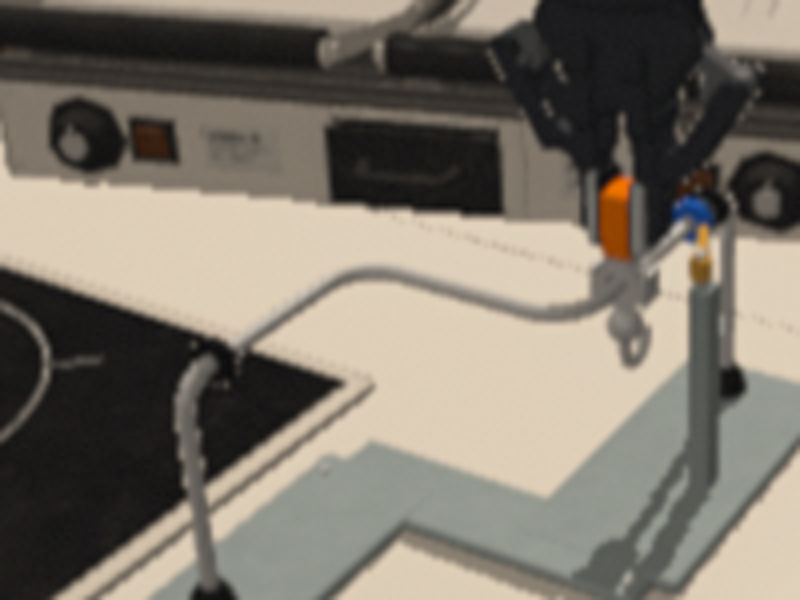

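Second corner done; the carrier is at (625,285) on the last leg, the buffer ahead at (692,212). I'll probe the centring while advancing.

move_arm(
  targets=[3, 0, 1, 0, 0, 0, 3, 0, 0.8, 0, 0, 0, 3, 0, 0.4, 0, 0, 0, 0, 0, 0, 0, 0, 0, 0, 0, 0, 0, 0, 0],
)

```text
time_s: 16.75
position: [0.4567, 0.1638, 0.1563]
tool_rot: [[0.029, 0.0, 1.0], [-1.0, 0.0, 0.029], [-0.0, -1.0, 0.0]]
ft_force: [-0.5, -0.3, -0.8]
grip_width: 0.0153
```

move_arm(
  targets=[3, 0, -1.5, 0, 0, 0, 3, 0, -1.5, 0, 0, 0, 3, 0, -1.4, 0, 0, 0, 0, 0, 0, 0, 0, 0, 0, 0, 0, 0, 0, 0],
)

```text
time_s: 17.38
position: [0.4526, 0.1547, 0.1564]
tool_rot: [[0.029, 0.0, 1.0], [-1.0, 0.0, 0.029], [-0.0, -1.0, 0.0]]
ft_force: [-0.9, -0.3, -0.9]
grip_width: 0.0154
```

move_arm(
  targets=[4, 0, 2.1, 0, 0, 0, 5, 0, 0, 0, 0, 0, 5, 0, 0, 0, 0, 0, 5, 0, 0, 0, 0, 0, 5, 0, 0, 0, 0, 0],
)

```text
time_s: 18.0
position: [0.4557, 0.1306, 0.1565]
tool_rot: [[0.029, 0.001, 1.0], [-1.0, 0.001, 0.029], [-0.001, -1.0, 0.001]]
ft_force: [2.0, 2.1, -1.6]
grip_width: 0.0152
```

move_arm(
  targets=[2, 0, 0, 0, 0, 0, 2, 0, 0, 0, 0, 0, 2, 0, 0, 0, 0, 0, 2, 0, 0, 0, 0, 0, 2, 0, 0, 0, 0, 0],
)

```text
time_s: 18.62
position: [0.4558, 0.1206, 0.1564]
tool_rot: [[0.029, 0.0, 1.0], [-1.0, -0.0, 0.029], [0.0, -1.0, 0.0]]
ft_force: [2.1, 1.5, -1.2]
grip_width: 0.0153
```

```bash
python3 look.py side8
```

```text
position [0.4558 0.1206 0.1564]
ft_force [ 2.0847  1.4785 -1.163 ]
wrist_torque [ 0.1519 -0.4664 -0.0811]
grip_width 0.0153
```

View pics/side8.png

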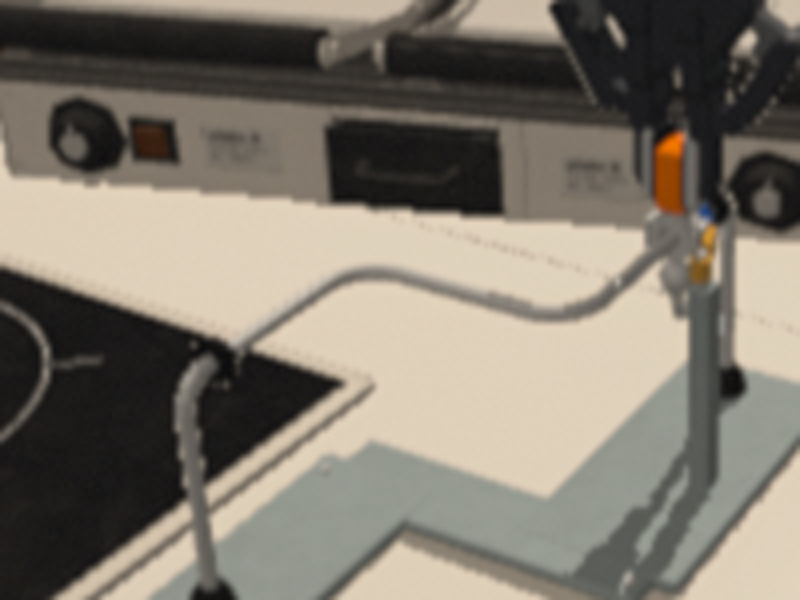

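The carrier at (668,235) is now pushing the pawl (fx about +2 N). I'll press on in small steps.

move_arm(
  targets=[1, 0, 0, 0, 0, 0, 1, 0, 0, 0, 0, 0, 1, 0, 0, 0, 0, 0, 1, 0, 0, 0, 0, 0, 1, 0, 0, 0, 0, 0],
)

```text
time_s: 19.3
position: [0.4558, 0.116, 0.1563]
tool_rot: [[0.029, 0.0, 1.0], [-1.0, 0.001, 0.029], [-0.001, -1.0, 0.0]]
ft_force: [2.3, 3.8, -0.4]
grip_width: 0.0155
```

move_arm(
  targets=[1, 0, 0, 0, 0, 0, 1, 0, 0, 0, 0, 0, 1, 0, 0, 0, 0, 0, 1, 0, 0, 0, 0, 0, 1, 0, 0, 0, 0, 0],
)

```text
time_s: 19.92
position: [0.4559, 0.1114, 0.1563]
tool_rot: [[0.029, 0.0, 1.0], [-1.0, 0.002, 0.029], [-0.002, -1.0, 0.0]]
ft_force: [2.3, 7.2, -0.4]
grip_width: 0.0151
```

move_arm(
  targets=[0.5, 0, 0, 0, 0, 0, 0.5, 0, 0, 0, 0, 0, 0.5, 0, 0, 0, 0, 0, 0.5, 0, 0, 0, 0, 0, 0, 0, 0, 0, 0, 0],
)

```text
time_s: 20.55
position: [0.4559, 0.1096, 0.1564]
tool_rot: [[0.029, 0.0, 1.0], [-1.0, 0.002, 0.029], [-0.002, -1.0, 0.0]]
ft_force: [2.4, 8.5, -1.0]
grip_width: 0.0151
```

move_arm(
  targets=[0.4, 0, 0, 0, 0, 0, 0.4, 0, 0, 0, 0, 0, 0.3, 0, 0, 0, 0, 0, 0, 0, 0, 0, 0, 0, 0, 0, 0, 0, 0, 0],
)

```text
time_s: 21.18
position: [0.4559, 0.1086, 0.1564]
tool_rot: [[0.029, 0.0, 1.0], [-1.0, 0.002, 0.029], [-0.002, -1.0, 0.0]]
ft_force: [2.0, 7.8, -1.1]
grip_width: 0.0155
```

move_arm(
  targets=[0.3, 0, 0, 0, 0, 0, 0.3, 0, 0, 0, 0, 0, 0.3, 0, 0, 0, 0, 0, 0, 0, 0, 0, 0, 0, 0, 0, 0, 0, 0, 0],
)

```text
time_s: 21.8
position: [0.4559, 0.1078, 0.1564]
tool_rot: [[0.029, 0.0, 1.0], [-1.0, 0.002, 0.029], [-0.002, -1.0, 0.0]]
ft_force: [1.9, 9.3, -0.2]
grip_width: 0.0149
```

move_arm(
  targets=[0.3, 0, 0, 0, 0, 0, 0.3, 0, 0, 0, 0, 0, 0.3, 0, 0, 0, 0, 0, 0, 0, 0, 0, 0, 0, 0, 0, 0, 0, 0, 0],
)

```text
time_s: 22.42
position: [0.4559, 0.1069, 0.1563]
tool_rot: [[0.029, 0.0, 1.0], [-1.0, 0.002, 0.029], [-0.002, -1.0, 0.0]]
ft_force: [2.3, 8.5, -1.6]
grip_width: 0.0155
```

```bash
python3 look.py side9; python3 - <<'E'
import cv2
from rig import get_image
im=get_image("side")["pixels"][:,:,::-1]
cv2.imwrite("pics/side9z.png",cv2.resize(im[225:280,285:335],None,fx=10,fy=10,interpolation=cv2.INTER_CUBIC))
E
```

```text
position [0.4559 0.1069 0.1563]
ft_force [ 2.2694  8.4748 -1.5568]
wrist_torque [ 1.6657 -0.4721 -0.0422]
grip_width 0.0155
```

View pics/side9z.png

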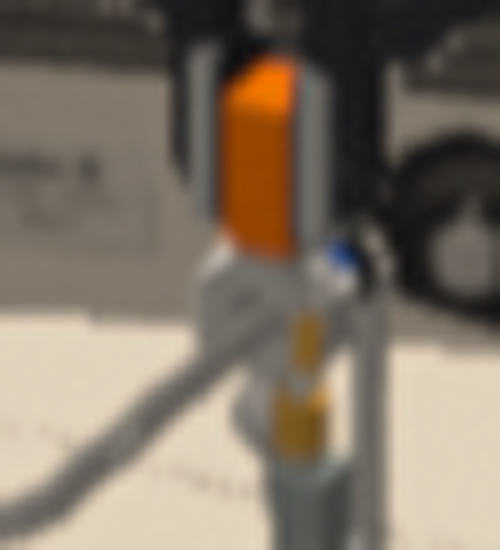

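Force has stopped rising with travel, so the carrier may be pitching or creeping in the pads. I'll grip harder and continue gently.

move_arm(
  targets=[0, 0, 0, 0, 0, 0, 0, 0, 0, 0, 0, 0, 0.5, 0, 0, 0, 0, 0, 0.5, 0, 0, 0, 0, 0, 0, 0, 0, 0, 0, 0],
  squeeze=100,
)

```text
time_s: 23.15
position: [0.4559, 0.106, 0.1563]
tool_rot: [[0.029, -0.0, 1.0], [-1.0, 0.003, 0.029], [-0.003, -1.0, -0.0]]
ft_force: [2.5, 10.0, -2.0]
grip_width: 0.0147
```

```bash
python3 look.py side10; python3 - <<'E'
import cv2,numpy as np
a=[np.load(f"side{i}.npz")["pixels"][225:280,285:335,::-1] for i in (8,9,10)]
cv2.imwrite("pics/cmp.png",cv2.resize(np.hstack(a),None,fx=5,fy=5,interpolation=cv2.INTER_CUBIC))
g=np.load("side10.npz")
from h import *; from slide import X
for n,p in (("home",(-.060,-.109)),("bufface rest",(-.06,-.1085)),("pawltip",(-.073,-.101)),("pivot",(-.086,-.072)),("disc",(-.06,-.126))):
    print(n,(proj(g,w(p,*X))[0]-[285,225])*5)
E
```

```text
position [0.4559 0.106  0.1563]
ft_force [ 2.4879 10.0067 -1.966 ]
wrist_torque [ 1.7637 -0.4246 -0.0302]
grip_width 0.0147
home [135.22768576 151.98397499]
bufface rest [134.64321194 152.50043581]
pawltip [155.13869395 167.51396703]
pivot [150.69107493 206.822698  ]
disc [154.78719763 134.70052906]
```

View pics/cmp.png

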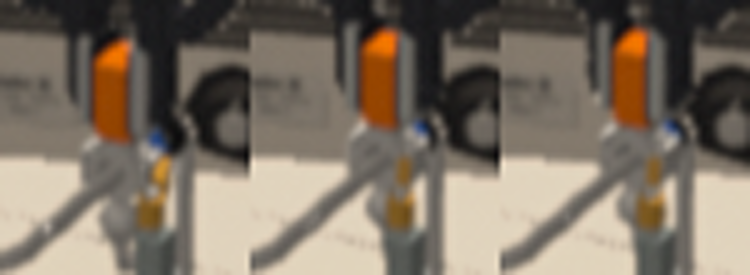

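move_arm(
  targets=[0.3, 0, 0, 0, 0, 0, 0.3, 0, 0, 0, 0, 0, 0.2, 0, 0, 0, 0, 0, 0, 0, 0, 0, 0, 0, 0, 0, 0, 0, 0, 0],
)

```text
time_s: 23.82
position: [0.4559, 0.1057, 0.1563]
tool_rot: [[0.029, -0.0, 1.0], [-1.0, 0.004, 0.029], [-0.004, -1.0, 0.0]]
ft_force: [3.4, 13.6, -0.9]
grip_width: 0.0147
```

```bash
python3 look.py side11; python3 - <<'E'
import cv2,numpy as np
a=[np.load(f"side{i}.npz")["pixels"][235:285,295:330,::-1] for i in (6,8,9,11)]
cv2.imwrite("pics/cmp2.png",cv2.resize(np.hstack(a),None,fx=5.5,fy=8,interpolation=cv2.INTER_CUBIC))
E
```

```text
position [0.4559 0.1057 0.1563]
ft_force [ 3.4092 13.6179 -0.8643]
wrist_torque [ 2.3952 -0.4502 -0.0307]
grip_width 0.0147
```

View pics/cmp2.png

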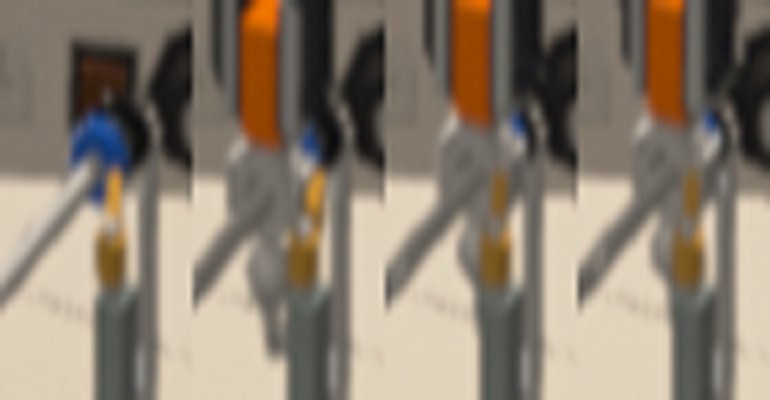

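In the crop the pawl leaned right while riding (panel 2) and stands back near its rest angle in panels 3–4, so it seems to have snapped. I'll back off slowly to test this.

move_arm(
  targets=[-0.5, 0, 0, 0, 0, 0, -0.5, 0, 0, 0, 0, 0, -0.5, 0, 0, 0, 0, 0, 0, 0, 0, 0, 0, 0, 0, 0, 0, 0, 0, 0],
)

```text
time_s: 24.5
position: [0.4559, 0.1066, 0.1563]
tool_rot: [[0.029, -0.0, 1.0], [-1.0, 0.002, 0.029], [-0.002, -1.0, -0.0]]
ft_force: [2.5, 10.6, -0.6]
grip_width: 0.0144
```

move_arm(
  targets=[-0.5, 0, 0, 0, 0, 0, -0.5, 0, 0, 0, 0, 0, -0.5, 0, 0, 0, 0, 0, 0, 0, 0, 0, 0, 0, 0, 0, 0, 0, 0, 0],
)

```text
time_s: 25.12
position: [0.4558, 0.108, 0.1563]
tool_rot: [[0.029, -0.0, 1.0], [-1.0, 0.002, 0.029], [-0.002, -1.0, -0.0]]
ft_force: [1.6, 8.3, -1.2]
grip_width: 0.0147
```

move_arm(
  targets=[-0.5, 0, 0, 0, 0, 0, -0.5, 0, 0, 0, 0, 0, -0.5, 0, 0, 0, 0, 0, 0, 0, 0, 0, 0, 0, 0, 0, 0, 0, 0, 0],
)

```text
time_s: 25.75
position: [0.4558, 0.109, 0.1563]
tool_rot: [[0.029, -0.0, 1.0], [-1.0, 0.001, 0.029], [-0.001, -1.0, -0.0]]
ft_force: [1.9, 5.9, -0.9]
grip_width: 0.0145
```

```bash
python3 look.py side12; python3 - <<'E'
import cv2,numpy as np
a=[np.load(f"side{i}.npz")["pixels"][235:285,295:330,::-1] for i in (6,8,11,12)]
cv2.imwrite("pics/cmp3.png",cv2.resize(np.hstack(a),None,fx=5.5,fy=8,interpolation=cv2.INTER_CUBIC))
E
```

```text
position [0.4558 0.109  0.1563]
ft_force [ 1.8634  5.8948 -0.8659]
wrist_torque [ 1.0489 -0.4601  0.0185]
grip_width 0.0145
```

View pics/cmp3.png

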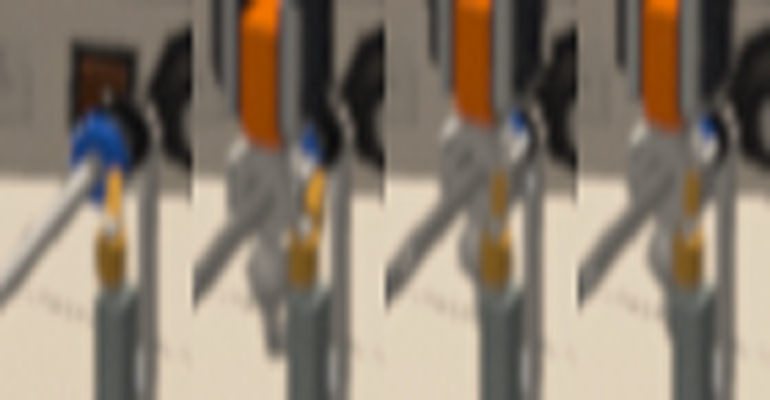

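move_arm(
  targets=[-0.5, 0, 0, 0, 0, 0, -0.3, 0, 0, 0, 0, 0, 0, 0, 0, 0, 0, 0, 0, 0, 0, 0, 0, 0, 0, 0, 0, 0, 0, 0],
)

```text
time_s: 26.42
position: [0.4558, 0.1093, 0.1563]
tool_rot: [[0.029, -0.0, 1.0], [-1.0, -0.0, 0.029], [0.0, -1.0, -0.0]]
ft_force: [1.2, 1.0, -0.8]
grip_width: 0.0145
```

move_arm(
  targets=[-0.5, 0, 0, 0, 0, 0, -0.3, 0, 0, 0, 0, 0, 0, 0, 0, 0, 0, 0, 0, 0, 0, 0, 0, 0, 0, 0, 0, 0, 0, 0],
)

```text
time_s: 27.05
position: [0.4559, 0.1096, 0.1562]
tool_rot: [[0.029, -0.0, 1.0], [-1.0, -0.001, 0.029], [0.001, -1.0, -0.0]]
ft_force: [0.8, -6.0, -2.2]
grip_width: 0.0146
```

The force fell steeply and reversed (−6 N) with almost no movement: the pawl is holding the carrier. I'll ease off, lower it onto the rod and release.

move_arm(
  targets=[0.5, 0, 0, 0, 0, 0, 0.1, 0.6, 0, 0, 0, 0, 0, 0.6, 0, 0, 0, 0, 0, 0.6, 0, 0, 0, 0, 0, 0.4, 0, 0, 0, 0],
  squeeze=20,
)

```text
time_s: 27.68
position: [0.4561, 0.1095, 0.1547]
tool_rot: [[0.029, 0.001, 1.0], [-1.0, -0.0, 0.029], [0.0, -1.0, 0.001]]
ft_force: [-1.1, -3.5, 4.3]
grip_width: 0.0146
```

move_arm(
  targets=[0.2, -0.3, 0, 0, 0, 0, 0.2, -0.1, 0, 0, 0, 0, 0, 0, 0, 0, 0, 0, 0, 0, 0, 0, 0, 0, 0, 0, 0, 0, 0, 0],
)

```text
time_s: 28.3
position: [0.4561, 0.1094, 0.1547]
tool_rot: [[0.029, 0.001, 1.0], [-1.0, 0.0, 0.029], [-0.0, -1.0, 0.001]]
ft_force: [-0.4, 0.6, 5.0]
grip_width: 0.0143
```

move_arm(
  targets=[0, -0.3, 0, 0, 0, 0, 0, -0.3, 0, 0, 0, 0, 0, 0, 0, 0, 0, 0, 0, 0, 0, 0, 0, 0, 0, 0, 0, 0, 0, 0],
)

```text
time_s: 28.92
position: [0.4559, 0.1093, 0.1549]
tool_rot: [[0.029, -0.0, 1.0], [-1.0, 0.0, 0.029], [-0.0, -1.0, -0.0]]
ft_force: [4.4, 1.1, -6.5]
grip_width: 0.0143
```

move_arm(
  targets=[0, 0.2, 0, 0, 0, 0, 0, 0.1, 0, 0, 0, 0, 0, 0, 0, 0, 0, 0, 0, 0, 0, 0, 0, 0, 0, 0, 0, 0, 0, 0],
)

```text
time_s: 29.55
position: [0.4559, 0.1092, 0.1548]
tool_rot: [[0.029, 0.0, 1.0], [-1.0, 0.0, 0.029], [-0.0, -1.0, 0.0]]
ft_force: [4.2, 2.6, -4.0]
grip_width: 0.0146
```

move_arm(
  targets=[0, 0.2, 0.2, 0, 0, 0, -0.1, 0, 0, 0, 0, 0, 0, 0, 0, 0, 0, 0, 0, 0, 0, 0, 0, 0, 0, 0, 0, 0, 0, 0],
)

```text
time_s: 30.18
position: [0.456, 0.1093, 0.1547]
tool_rot: [[0.029, -0.0, 1.0], [-1.0, -0.0, 0.029], [0.0, -1.0, -0.0]]
ft_force: [0.8, 1.7, 2.2]
grip_width: 0.0144
```

```bash
python3 look.py side13
```

```text
position [0.456  0.1093 0.1547]
ft_force [0.7733 1.7088 2.1695]
wrist_torque [0.2456 0.0056 0.0078]
grip_width 0.0144
```

View pics/side13.png

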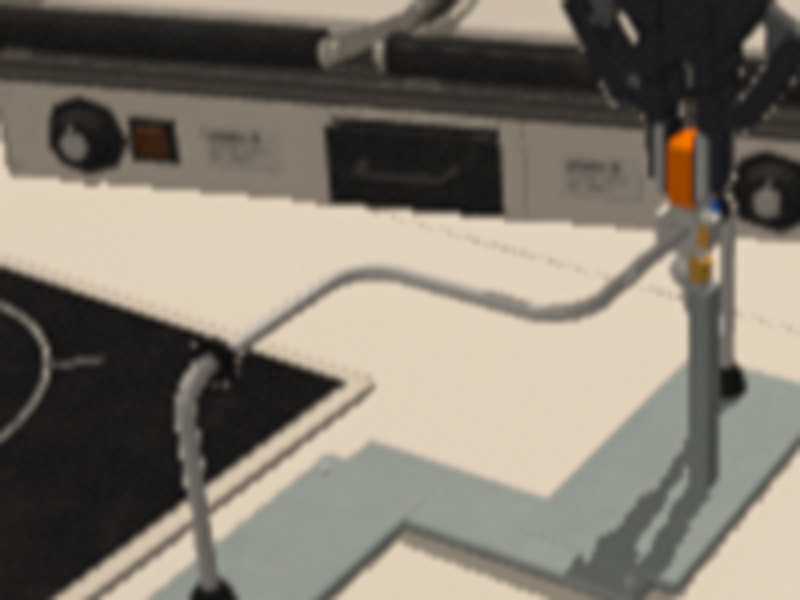

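Forces are small and the carrier sits at the buffer with the pawl behind it. I'll open the gripper.

move_arm(
  targets=[0, 0, 0, 0, 0, 0, 0, 0, 0, 0, 0, 0, 0, 0, 0, 0, 0, 0, 0, 0, 0, 0, 0, 0, 0, 0, 0, 0, 0, 0],
  hand=0.3,
)

```text
time_s: 30.85
position: [0.4561, 0.1093, 0.1546]
tool_rot: [[0.029, -0.0, 1.0], [-1.0, -0.0, 0.029], [0.0, -1.0, -0.0]]
ft_force: [0.6, 0.7, -0.2]
grip_width: 0.0553
```

```bash
python3 look.py side14
```

```text
position [0.4561 0.1093 0.1546]
ft_force [ 0.5674  0.6661 -0.1922]
wrist_torque [0.0058 0.0533 0.0071]
grip_width 0.0553
```

View pics/side14.png

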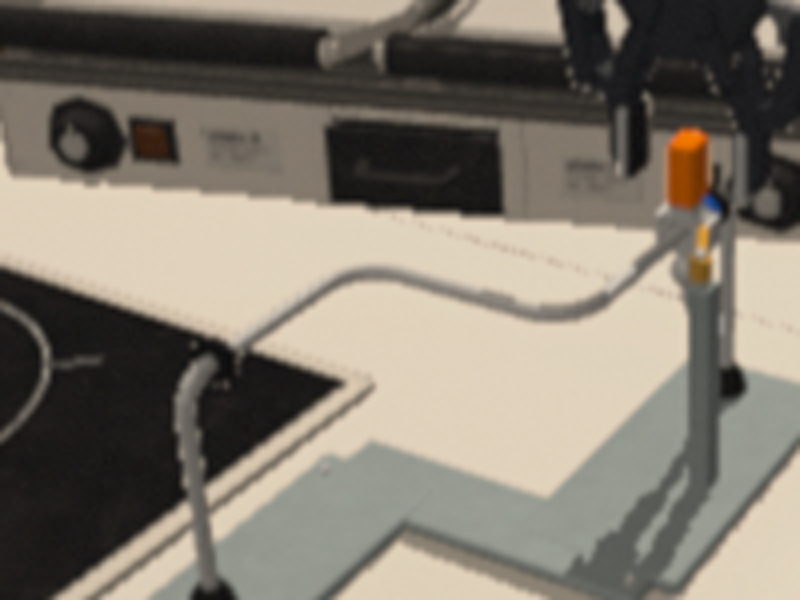

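Released: the carrier stays upright at (685,215). I'll retreat upwards, then aside to clear the top view.

move_arm(
  targets=[0, -15, 0, 0, 0, 0, 0, -20, 0, 0, 0, 0, 0, -20, 0, 0, 0, 0, 0, -20, 0, 0, 0, 0, 0, -15, 0, 0, 0, 0],
)

```text
time_s: 31.52
position: [0.4562, 0.1093, 0.2455]
tool_rot: [[0.029, 0.001, 1.0], [-1.0, -0.0, 0.029], [0.0, -1.0, 0.001]]
ft_force: [0.2, 0.9, -0.4]
grip_width: 0.0557
```

move_arm(
  targets=[40, 0, 0, 0, 0, 0, 40, 0, 0, 0, 0, 0, 40, 0, 0, 0, 0, 0, 40, 0, 0, 0, 0, 0, 40, 0, 0, 0, 0, 0],
)

```text
time_s: 32.15
position: [0.4618, -0.0919, 0.2447]
tool_rot: [[0.029, 0.0, 1.0], [-1.0, 0.0, 0.029], [-0.0, -1.0, 0.0]]
ft_force: [-0.2, -0.7, -1.1]
grip_width: 0.0558
```

move_arm(
  targets=[40, 0, -20, 0, 0, 0, 40, 0, -20, 0, 0, 0, 30, 0, -20, 0, 0, 0, 0, 0, 0, 0, 0, 0, 0, 0, 0, 0, 0, 0],
)

```text
time_s: 32.78
position: [0.4053, -0.202, 0.2446]
tool_rot: [[0.029, 0.0, 1.0], [-1.0, 0.0, 0.029], [-0.0, -1.0, 0.0]]
ft_force: [0.1, 0.5, -0.7]
grip_width: 0.0552
```

```bash
python3 look.py side15; python3 - <<'E'
import cv2,numpy as np
from rig import get_image
from h import *; from slide import X
g=get_image("top"); im=g["pixels"][:,:,::-1]
cv2.imwrite("pics/top15f.png",im)
k=10;b=(225,275,240,320)
z=cv2.resize(im[b[0]:b[1],b[2]:b[3]],None,fx=k,fy=k,interpolation=cv2.INTER_CUBIC)
cv2.imwrite("pics/top15.png",z)
p=cv2.resize(g["pixels"][230:262,255:305],None,fx=8,fy=8).astype(float)
m=(p[...,2]/(p[...,0]+1)<.5)&(p[...,0]>60)&(p[...,1]/(p[...,0]+1)<.55)
N,l,st,ce=cv2.connectedComponentsWithStats(m.astype(np.uint8)); i=1+np.argmax(st[1:,4])
c=(ce[i]+.5)/8-.5+[255,230]
q=[w([-.06+dx,-.109+dy],*X,z=zz)[0] for dx in(-.008,.008) for dy in(-.011,.011) for zz in(.1425,.1765)]
h=cv2.convexHull(proj(g,np.array(q)).astype(np.float32)); M=cv2.moments(h)
print("orange",c,st[i,4]/64,"expected at home",M["m10"]/M["m00"],M["m01"]/M["m00"])
E
```

```text
position [ 0.4053 -0.202   0.2446]
ft_force [ 0.1447  0.5498 -0.6892]
wrist_torque [ 0.0018 -0.0451  0.0251]
grip_width 0.0552
orange [279.80790838 243.16532519] 72.3125 expected at home 280.27814650404457 242.9964751992351
```

View pics/top15.png

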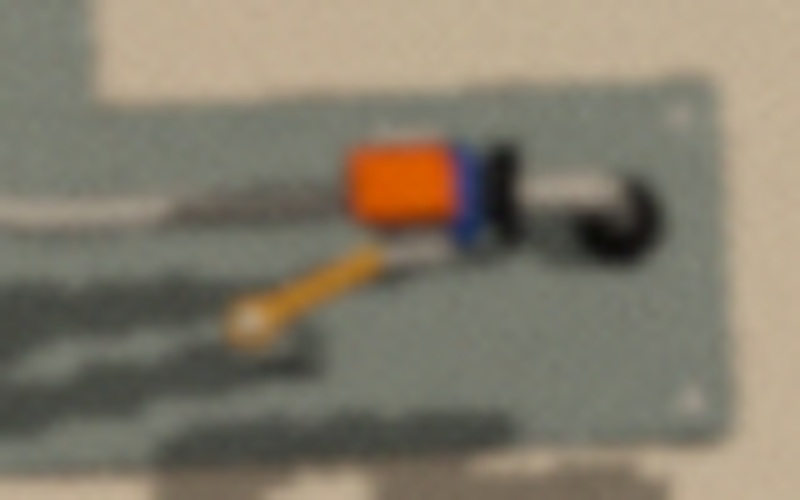

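View pics/side15.png

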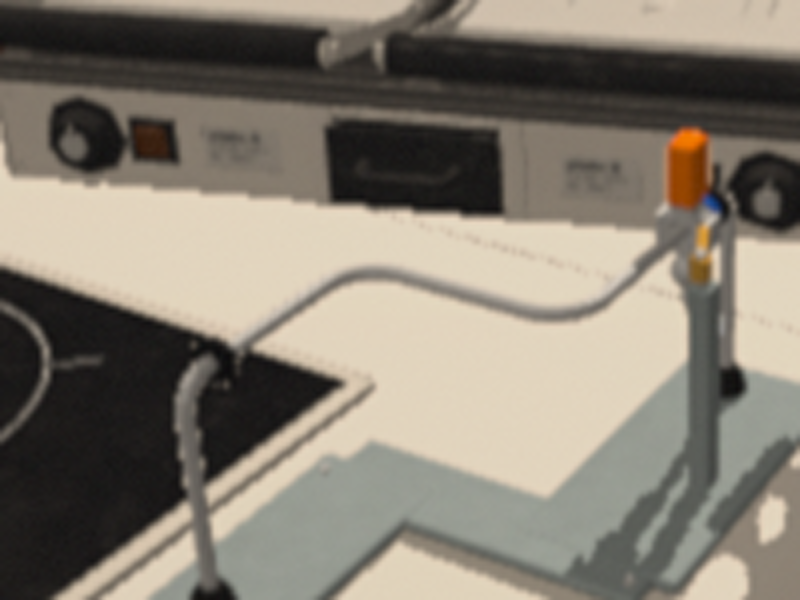

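View pics/top15f.png

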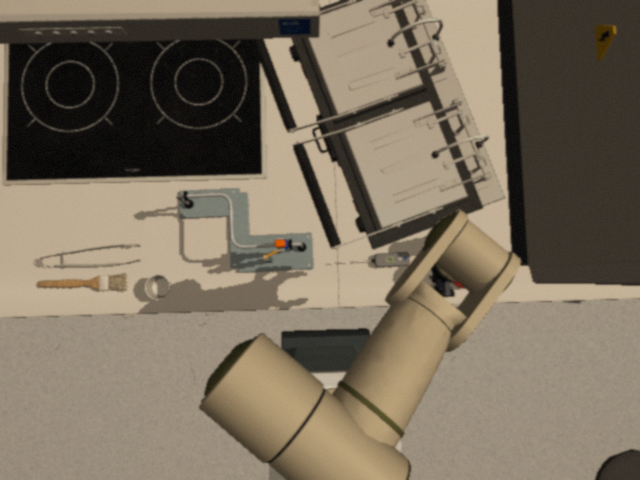

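The top view shows the pawl's tip at (383,255) in the crop, right behind the collar at (415,250). The buffer is compressed against the black stop, and the grip is within 0.5 px of its expected home position. The arm is well clear, so I'll hand the job in.

```bash
python3 -c "
from rig import env
print(env.close_job())"
```

```text
the job is handed in; nothing more can be done
None
```

The carrier is parked against the blue buffer with the brass pawl behind it. The gripper has let go and moved clear, and I handed the job in at about 33 s.

- **Sliding:** I gripped the orange block and lifted the carrier about 2.5 mm so its bore ran clear of the rod. It went round both corners with side forces of about 1 N or less, apart from one 1.4 N brush on the middle leg.
- **Pressing:** The highest push I read was 13.6 N, against the 20 N limit. That reading came as the buffer bottomed out; I had pushed past home because the force readings did not show the snap.
- **Pawl check:** Backing off, the force dropped steeply and reversed to −6 N with almost no movement, so the pawl was holding the carrier.
- **Lowering and release:** While I lowered the carrier onto the rod, the vertical force briefly swung between about +5 and −6.5 N. I eased it to about 2 N before opening the fingers.
- **Last images:** The grip is within 0.5 px (about 1 mm) of home, with the pawl tip directly behind the collar and the buffer compressed.
- **Not confirmed:** The arm hid some of the other items in the last top view, so I did not re-measure them. No force reading suggested the robot touched them.

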